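Set the row counter

TASK

Set the two-wheel row counter on the table to 24: roll the left thumbwheel until its tab stands at the two-stud mark, and the right thumbwheel until its tab stands at the four-stud mark. The marks beside each wheel run from one stud (nearest the robot) to five studs (farthest). Do not knock over or push away the white thread spool standing beside the counter.

Things in the scene. Friction and masses are not known exactly. Their poses are not given: they have to be found in the camera images.
- counter: row counter, fixed: base plate 124 x 164 x 8 mm; origin under its centre on the table, x away from the robot, y left along the axle (36 mm up), z up. From +y to -y: cheek, scale drum, left wheel, scale drum, right wheel, cheek, all under 67 mm high; only the tabs rise higher, to 110. Each light scale (40 wide) serves the wheel on its right: 5 rows of 1 to 5 dark studs, 24 deg apart, 3 on top.
- wheel_left (a joint): Left wheel: wooden drum, radius 25, width 27, with one radial thumb tab 10 thick, 26 wide, end 74 mm from the axle; centre at counter (0, +11, 36) mm. Value = lean of the tab: 0 upright, + away from the robot (counter +x), stops +-0.91. Numbers 1 to 5: -0.838, -0.419, 0, 0.419, 0.838. No clicks; turns stiffly (0.07 N m, about 2 N on the tab), stays where left. Starts at 0.1 to 0.6.
- wheel_right (a joint): Right wheel: wooden drum, radius 25, width 27, with one radial thumb tab 10 thick, 26 wide, end 74 mm from the axle; centre at counter (0, -60, 36) mm. Value = lean of the tab: 0 upright, + away from the robot (counter +x), stops +-0.91. Numbers 1 to 5: -0.838, -0.419, 0, 0.419, 0.838. No clicks; turns stiffly (0.07 N m, about 2 N on the tab), stays where left. Starts at -0.6 to -0.1.
- spool: white thread spool, 35 mm in diameter and 58 mm tall, standing loose on the table to the left of the counter, its axis 150 to 190 mm from the counter's centre; a bystander. Origin: centre of its underside; z along its axis.
Mind the look-alikes: they are no part of the job. What is shaped like the counter but green or yellow is not meant.

How it is judged:
By the outcome, as a careful person would: the job done as asked, in the order asked, and still so for the second after the job is handed in, with the robot touching nothing.
It also fails if it takes over 32 s, if anything falls off the work surface, if the arm or the gripper's body presses on something with over 40 N, if the wrist force passes 120 N, or if a joint passes its speed limit or range.

ROBOT

A 6-joint arm with a two-finger parallel gripper is mounted at the origin on a cart in front of the work surface, level with it; the furniture and walls round the work are solid. World frame = base frame: x ahead of the robot, y to its left, z up, the work surface at z = 0. Lengths are in mm, angles in rad, forces in N, time in s.
With the tool pointing down it reaches from about 275 to 750 mm from the base axis. Payload 10.2 kg.
Tool frame: the origin (TCP) lies midway between the tips of the shut fingers; the grasp point (between the pads) lies 19 mm behind it; z points along the fingers, y is the line along which they close (so a half turn about z gives the same grasp; the last joint's range is limited). The gripper opens to 85 mm and grips with 20 to 120 N. Pads are 22 mm wide; open, the fingers measure 114 mm over their backs; the gripper's body (76 mm by 85 mm) begins 54 mm behind the grasp point. The pads swing forward as they close: fully open they stand 13 mm farther back than shut.
Start: joints at [0.929, 0.313, 1.498, -0, 1.331, -0.223], TCP at [213.512, 479.629, 231.294] pointing down, gripper open.
Joint ranges: [-2.94, 2.94], [-0.97, 2.17], [0.19, 2.56], [-1.23, 4.37], [0.02, 3.11], [-2.88, 2.88]. Speed limits (rad/s): [2.39, 2.39, 3.01, 3.14, 3.14, 3.14].

INTERFACE

Orientations are given as a unit quaternion [w, x, y, z].
In Python, from rig import ctrl gives the robot as it stands.
- The arm moves only by the tool send_rows, never from a script. Its argument "targets" is a list of rows, each a list of 7 numbers: the closure, from -1 (fully open) to 1 (shut), so that 0 is half open, then the shift along the tool's x, y, z in m, then the turn, a rotation vector about the tool's x, y, z in rad. In form: [[claw, dx, dy, dz, ax, ay, az], ...]. A call has exactly 10 rows; each row shifts and turns the commanded pose from where the row before left it, along the tool's axes as they then stand; what a row does not reach is not made up. A row lasts 1/8 s, in which the tool goes at most 62.5 mm and 10.7 degrees, less where a joint would pass 70% of its speed; a pose out of reach is approached as far as the arm can. A call with a gripper value outside its range is refused whole. The fingers move at their own pace and stop on an object; "squeeze" is the grip in N (left out, the last holds). Time passes only in rows, so rows that do not move let the fingers close, or fill a call up. It gives the time, the measured TCP pose, the force, the opening and the grip force at its end, in the units of the state.
- ctrl.sense(): the state, without advancing time (a new reading comes with each control period).
- ctrl.capture(name): name is "scene" or "top" or "wrist"; returns a dict with "img" (420x560x3 uint8, red, green, blue), "camera_matrix" (3x3 intrinsics, pixels), "R" (3x3) and "t" (3): a world point X has camera coordinates R X + t. Camera axes: x right, y down, z forward; pixel columns grow to the right and rows downward; lengths in mm; the calibration is good to about 2 mm. The wrist camera is an equidistant fisheye: a pixel r from the principal point sees the ray r / f radians off the axis. A picture is of the moment at which its call begins. There is no depth.
- ctrl.finish_job(): hands the job in; it is judged then, once.
Trained networks look in a picture, given as the dict that the camera call returned (one of the last four; its "shot" number tells which), for a name from the list of things; names that differ only in an ending like _2 or _b are one class to them, and where a whole thing is asked for, a point or a joint stands for the part that bears it (a point fixed in the world has none). Each returns a list of dicts, best first, with "score" (0 to 1); they miss things now and then, are a little off and sometimes report something else, mostly with a low value. They report only what shows in the picture. A call takes as long as a camera call. They do not tell look-alikes from the thing itself.
- ctrl.boxes_of(query, picture): "extent" ([left, top, width, height] in pixels, round what is visible of it).
- ctrl.landmark_of(query, picture): "point" ([column, row] in pixels: a listed point, or the origin of a listed thing).
The state is a dict: "time_s": time; "joints": joint angles; "dq": joint speeds; "tau": joint torques, N m; "eef_pos": TCP position; "ee_rot": TCP orientation; "force": force on the tool from outside, world axes, zero at the start; "wrist_torque": the same for the moment, N m; "grip_width": opening from 0.0 (shut) to 1.0 (fully open); "grip_force": force on a finger pad.
Only numpy, scipy, OpenCV 4.12 (cv2) and the standard library are available. Lean on these libraries where they do the work, as an engineer would, in place of code of your own. Each camera call takes 0.05 s, during which the arm holds its last target. There are 200 camera calls.

## Working session

There is one attempt and no reset: what is moved stays moved. The work goes in short steps, Python scripts to look and compute and a tool call to move; the robot and the scene stay as the last step left them, time stands still between calls to the robot, and variables do not carry over. Pictures are saved under pics/ and viewed, at most 10 in all, crops included, and the job is handed in when it is done.

Besides the shell and the picture viewer there is one more tool, called after "Emit:" by a JSON object that holds its "api" and its "payload". send_rows: Moves the arm, as the interface text tells. Its arguments: {"type":"object","properties":{"targets":{"type":"array"},"squeeze":{"type":"number"}},"required":["targets"]}

```bash
mkdir -p pics; cat > h.py <<'E'
import numpy as np, cv2
from rig import ctrl
def save(p,n): cv2.imwrite('pics/'+n,cv2.cvtColor(p['img'],cv2.COLOR_RGB2BGR))
def ray(p,uv):
    K=np.array(p['camera_matrix']);R=np.array(p['R']);t=np.array(p['t'])
    d=R.T@np.linalg.inv(K)@np.array([uv[0],uv[1],1.]);return -R.T@t,d
def atz(p,uv,z):
    c,d=ray(p,uv);return c+d*(z-c[2])/d[2]
def proj(p,X):
    K=np.array(p['camera_matrix']);R=np.array(p['R']);t=np.array(p['t'])
    q=(R@np.atleast_2d(X).T).T+t;q=(K@q.T).T;return q[:,:2]/q[:,2:]
E
python3 - <<'E'
from h import *
s=ctrl.sense();print(s)
for n in ['scene','top']:
    p=ctrl.capture(n);save(p,n+'1.png')
    np.save(n+'1.npy',p,allow_pickle=True)
    for q in ['counter','wheel_left','wheel_right','spool']:
        print(n,q,[(b['score'],b['extent']) for b in ctrl.boxes_of(q,p)][:4],[(b['score'],b['point'],atz(p,b['point'],0 if q in('counter','spool') else 36).round()) for b in ctrl.landmark_of(q,p)][:4])
E
```

```text
{'time_s': 0.0, 'joints': array([ 9.28569509e-01,  3.13456876e-01,  1.49842782e+00,  1.84219956e-05,
        1.33100480e+00, -2.23378182e-01]), 'dq': array([ 3.58206669e-04,  1.77326645e-04,  6.96932985e-05, -7.49775417e-04,
        1.45616390e-03,  1.29540066e-04]), 'tau': array([-4.67641057e-04, -4.12269151e+01, -2.59746140e+01, -1.77262846e-04,
        4.06542735e-03, -3.00942759e-05]), 'eef_pos': array([213.36285016, 479.41133789, 230.73504456]), 'ee_rot': array([-2.80081390e-04,  2.07898933e-01,  9.78150098e-01, -5.84884304e-04]), 'force': array([-0.01093738, -0.57475454, -0.51339695]), 'wrist_torque': array([-0.01941785, -0.03885015,  0.03195153]), 'grip_force': 0.0, 'grip_width': 1.0029754217707838}
scene counter [(0.72, [234.7, 188.0, 82.8, 73.8]), (0.58, [289.3, 287.7, 104.5, 84.5])] [(0.8, [388.5, 228.4], array([ 725., -128.,    0.])), (0.73, [275.2, 228.9], array([553.,  75.,   0.])), (0.7, [340.4, 328.2], array([ 445., -177.,    0.]))]Traceback (most recent call last):
  File "<stdin>", line 7, in <module>
ValueError: it knows: counter, spool
```

View pics/scene1.png

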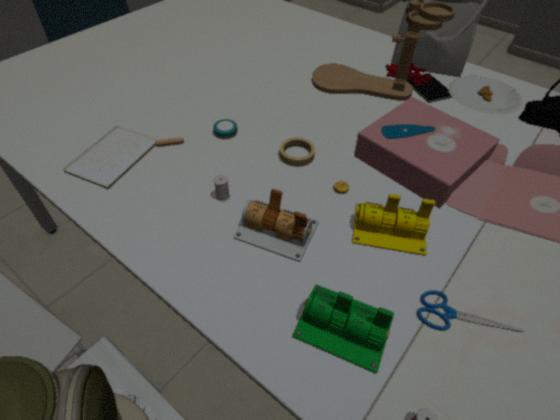

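The scene picture shows the wooden counter on its light plate at about (275,230), the spool at (221,187), and the green and yellow look-alikes at (345,325) and (390,222). Next is the top camera.

```bash
python3 - <<'E'
from h import *
for n in ['scene','top']:
    p=ctrl.capture(n);save(p,n+'1.png')
    for q in ['counter','spool']:
        print(n,q,[(b['score'],b['extent']) for b in ctrl.boxes_of(q,p)][:4],[(b['score'],b['point'],atz(p,b['point'],0).round()) for b in ctrl.landmark_of(q,p)][:4])
    import pickle;pickle.dump(p,open(n+'1.pkl','wb'))
x,y,w,h=215,160,120,110
im=cv2.imread('pics/scene1.png')[y:y+h,x:x+w]; cv2.imwrite('pics/crop1.png',cv2.resize(im,None,fx=5,fy=5,interpolation=3))
E
```

```text
scene counter [(0.77, [291.4, 288.8, 101.2, 84.4]), (0.56, [349.7, 194.3, 86.7, 62.6]), (0.55, [234.5, 187.7, 83.3, 70.9])] [(0.87, [275.3, 231.6], array([547.,  70.,   0.])), (0.75, [340.1, 326.6], array([ 447., -175.,    0.])), (0.73, [389.5, 229.2], array([ 724., -131.,    0.]))]
scene spool [(0.78, [213.4, 173.7, 15.3, 25.1])] [(0.83, [223.4, 195.0], array([554., 244.,   0.]))]
top counter [(0.94, [341.6, 243.5, 71.2, 60.6]), (0.91, [318.0, 137.6, 74.7, 66.3]), (0.59, [246.2, 206.6, 72.8, 61.6])] [(0.96, [376.2, 271.9], array([ 452., -178.,    0.])), (0.73, [355.0, 170.6], array([ 723., -132.,    0.])), (0.68, [283.4, 236.5], array([552.,  65.,   0.])), (0.48, [212.8, 240.1], array([547., 253.,   0.]))]
top spool [(0.45, [202.4, 230.9, 18.0, 14.6])] [(0.57, [214.4, 237.5], array([554., 249.,   0.]))]
```

View pics/top1.png

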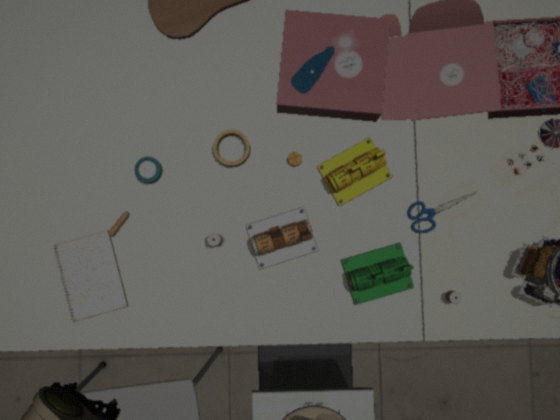

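View pics/crop1.png

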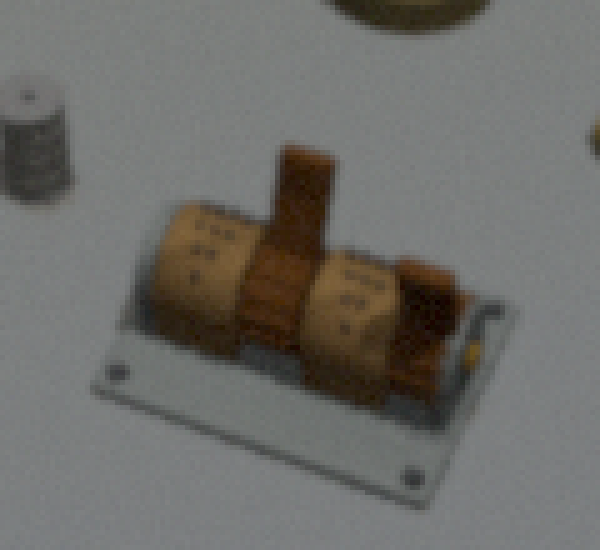

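Scene crop: counter with the left tab end at crop (308,155) and the right tab end at (427,272). The plate corners are at (92,388), (428,508) and (520,308). In the top view the counter is at (283,237), turned by about 15°, with the spool at (214,240). Next I'll zoom the top view so I can fit the pose.

```bash
python3 - <<'E'
import cv2
im=cv2.imread('pics/top1.png')[200:275,235:330]; cv2.imwrite('pics/crop2.png',cv2.resize(cv2.convertScaleAbs(im,alpha=1.6),None,fx=8,fy=8,interpolation=2))
E
```

```text
(no output)
```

View pics/crop2.png

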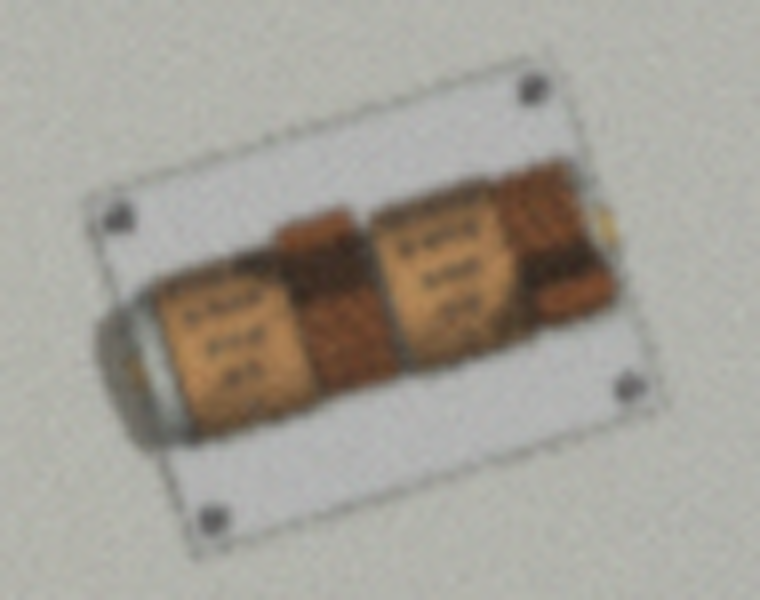

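```bash
cat > fit.py <<'E'
from h import *
import pickle
from scipy.optimize import least_squares
T=pickle.load(open('top1.pkl','rb'));S=pickle.load(open('scene1.pkl','rb'))
t=lambda u,v:(235+u/8,200+v/8); s=lambda u,v:(215+u/5,160+v/5)
def W(v,P):
    c,n=np.cos(v[2]),np.sin(v[2]);return np.array([[c,-n,0],[n,c,0],[0,0,1]])@np.array(P,float)+[v[0],v[1],0]
tab=lambda y,a,r=74:(r*np.sin(a),y,36+r*np.cos(a))
def res(v):
    obs=[(T,t(88,203),(62,82,8)),(T,t(547,57),(62,-82,8)),(T,t(660,405),(-62,-82,8)),(T,t(197,553),(-62,82,8)),
     (S,s(92,388),(-62,82,8)),(S,s(428,508),(-62,-82,8)),(S,s(520,308),(62,-82,8)),
     (T,t(315,230),tab(11,v[3])),(T,t(577,298),tab(-60,v[4])),(S,s(308,155),tab(11,v[3])),(S,s(427,271),tab(-60,v[4]))]
    return np.concatenate([proj(p,W(v,P))[0]-o for p,o,P in obs])
r=least_squares(res,[551,68,.27,.3,-.4],loss='soft_l1')
if __name__=='__main__':
    print(r.x.round(3));print(r.fun.reshape(-1,2).round(1))
    for y in(11,-60): print(W(r.x,tab(y,r.x[3 if y>0 else 4])).round())
E
python3 fit.py
```

```text
[ 5.48849e+02  6.81100e+01  2.86000e-01  3.24000e-01 -2.67000e-01]
[[-0.4 -0.6]
 [ 1.  -1.3]
 [ 1.4 -0.3]
 [ 0.1  0.3]
 [-1.5  0.1]
 [-0.6  0.2]
 [-0.2 -0.3]
 [ 0.2 -0.4]
 [ 0.3 -1.2]
 [-0.4  0.3]
 [-0.6  0.4]]
[568.  85. 106.]
[547.   5. 107.]
```

```bash
cat > plan.py <<'E'
from fit import *
from scipy.spatial.transform import Rotation as Ro, Slerp
def target(y,a,R,v=r.x):
    """tool pose over the wheel at counter y: lean a, TCP at radius R from axle"""
    x=np.array([-np.sin(v[2]),np.cos(v[2]),0]);c=np.array([np.cos(v[2]),np.sin(v[2]),0])
    rad=np.sin(a)*c+np.cos(a)*np.array([0,0,1]);tan=np.cos(a)*c-np.sin(a)*np.array([0,0,1])
    return W(v,(0,y,36))+R*rad, Ro.from_matrix(np.c_[x,tan,-rad])
def cur():
    s=ctrl.sense();q=np.array(s['ee_rot']);return np.array(s['eef_pos']),Ro.from_quat(q[[1,2,3,0]])
def rows(A,B,n):
    sl=Slerp([0,1],Ro.concatenate([A[1],B[1]]));p,o=A
    for i in range(1,n+1):
        pn=A[0]+(B[0]-A[0])*i/n;on=sl(i/n)
        d=o.inv().apply(pn-p)/1000;w=(o.inv()*on).as_rotvec()
        print(d.round(4).tolist(),w.round(4).tolist());p,o=pn,on
def rel(A,B):
    print('d',A[1].inv().apply(B[0]-A[0]).round(1),'rv',(A[1].inv()*B[1]).as_rotvec().round(3))
E
python3 - <<'E'
from plan import *
B=target(11,r.x[3],134);print(B[0]);rows(cur(),B,9)
E
```

```text
[586.70489055  90.69037706 163.01990588]
[-0.0555, -0.0226, 0.0076] [0.0337, 0.0156, 0.0954]
[-0.0575, -0.017, 0.0074] [0.0337, 0.0156, 0.0954]
[-0.0589, -0.0112, 0.0069] [0.0337, 0.0156, 0.0954]
[-0.0598, -0.0053, 0.0063] [0.0337, 0.0156, 0.0954]
[-0.0601, 0.0006, 0.0054] [0.0337, 0.0156, 0.0954]
[-0.0599, 0.0065, 0.0044] [0.0337, 0.0156, 0.0954]
[-0.059, 0.0123, 0.0031] [0.0337, 0.0156, 0.0954]
[-0.0576, 0.018, 0.0017] [0.0337, 0.0156, 0.0954]
[-0.0556, 0.0234, 0.0001] [0.0337, 0.0156, 0.0954]
```

Emit:
{"api": "send_rows", "payload": {"targets": [[-1,-0.0555,-0.0226,0.0076,0.0337,0.0156,0.0954],[-1,-0.0575,-0.017,0.0074,0.0337,0.0156,0.0954],[-1,-0.0589,-0.0112,0.0069,0.0337,0.0156,0.0954],[-1,-0.0598,-0.0053,0.0063,0.0337,0.0156,0.0954],[-1,-0.0601,0.0006,0.0054,0.0337,0.0156,0.0954],[-1,-0.0599,0.0065,0.0044,0.0337,0.0156,0.0954],[-1,-0.059,0.0123,0.0031,0.0337,0.0156,0.0954],[-1,-0.0576,0.018,0.0017,0.0337,0.0156,0.0954],[-1,-0.0556,0.0234,0.0001,0.0337,0.0156,0.0954],[-1,0,0,0,0,0,0]], "squeeze": 20}}

```text
time_s: 1.95
eef_pos: [588.2, 87.2, 160.7]
ee_rot: [-0.098, 0.593, 0.788, -0.13]
force: [0.3, 0.9, -0.1]
grip_width: 1.0
grip_force: 0.0
```

```bash
python3 - <<'E'
from plan import *
rel(cur(),target(11,r.x[3],44))
p=ctrl.capture('wrist');save(p,'w1.png');print(np.array(p['camera_matrix']))
E
```

```text
d [ 3.6 -1.  87.9] rv [-0.002 -0.002 -0.005]
[[325.1922621    0.         271.11661372]
 [  0.         325.1922621  212.81511129]
 [  0.           0.           1.        ]]
```

View pics/w1.png

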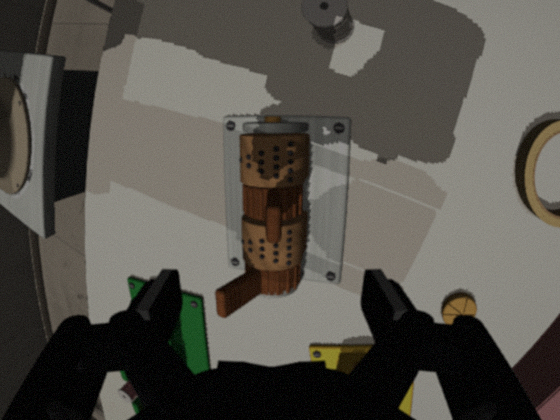

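The wrist view shows the left tab at about (273,215), edge-on and centred between the fingers at (160,300) and (385,300). I'll descend and close on it.

Emit:
{"api": "send_rows", "payload": {"targets": [[-1,0.0036,-0.001,0.012,0,0,0],[-1,0,0,0.02,0,0,0],[-1,0,0,0.02,0,0,0],[-1,0,0,0.018,0,0,0],[-1,0,0,0.012,0,0,0],[-1,0,0,0.006,0,0,0],[-1,0,0,0,0,0,0],[-0.2,0,0,0,0,0,0],[0.2,0,0,0,0,0,0],[0.4,0,0,0,0,0,0]]}}

```text
time_s: 3.25
eef_pos: [558.0, 85.9, 80.2]
ee_rot: [-0.097, 0.591, 0.79, -0.129]
force: [0.9, -0.8, 0.6]
grip_width: 0.373
grip_force: 0.0
```

Emit:
{"api": "send_rows", "payload": {"targets": [[0.6,0,0,0,0,0,0],[0.7,0,0,0,0,0,0],[0.8,0,0,0,0,0,0],[0.9,0,0,0,0,0,0],[1,0,0,0,0,0,0],[1,0,0,0,0,0,0],[1,0,0,0,0,0,0],[1,0,0,0,0,0,0],[1,0,0,0,0,0,0],[1,0,0,0,0,0,0]]}}

```text
time_s: 4.5
eef_pos: [558.7, 86.2, 79.9]
ee_rot: [-0.096, 0.592, 0.79, -0.128]
force: [4.8, 1.9, -1.8]
grip_width: 0.112
grip_force: 19.4
```

```bash
python3 - <<'E'
from plan import *
rel(cur(),target(11,r.x[3],44))
p=ctrl.capture('wrist');save(p,'w2.png')
A=target(11,r.x[3],44);n=10
o=cur()[1];print('lean now',np.arcsin(-(o.as_matrix()[:,2]@[np.cos(r.x[2]),np.sin(r.x[2]),0])))
E
```

```text
d [-3.5  0.2  2.3] rv [ 0.003  0.    -0.   ]
lean now 0.320908109864781
```

View pics/w2.png

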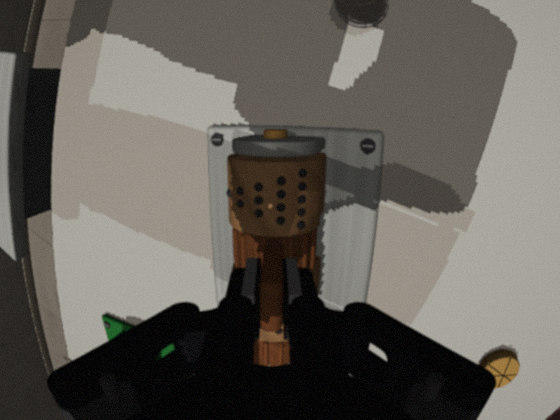

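The jaw opening is 9.5 mm, which matches the 10 mm tab, so the tab is gripped. I'll turn it about the axle by -0.74.

Emit:
{"api": "send_rows", "payload": {"targets": [[1,0,-0.0034,0.00013,-0.074,0,0],[1,0,-0.0034,0.00013,-0.074,0,0],[1,0,-0.0034,0.00013,-0.074,0,0],[1,0,-0.0034,0.00013,-0.074,0,0],[1,0,-0.0034,0.00013,-0.074,0,0],[1,0,-0.0034,0.00013,-0.074,0,0],[1,0,-0.0034,0.00013,-0.074,0,0],[1,0,-0.0034,0.00013,-0.074,0,0],[1,0,-0.0034,0.00013,-0.074,0,0],[1,0,-0.0034,0.00013,-0.074,0,0]]}}

```text
time_s: 5.8
eef_pos: [526.6, 76.5, 77.5]
ee_rot: [0.125, 0.587, 0.783, 0.166]
force: [21.8, 12.4, -22.8]
grip_width: 0.118
grip_force: 27.5
```

Emit:
{"api": "send_rows", "payload": {"targets": [[1,0,0,0,0,0,0],[1,0,0,0,0,0,0],[1,0,0,0,0,0,0],[1,0,0,0,0,0,0],[1,0,0,0,0,0,0],[1,0,0,0,0,0,0],[1,0,0,0,0,0,0],[1,0,0,0,0,0,0],[1,0,0,0,0,0,0],[1,0,0,0,0,0,0]]}}

```text
time_s: 7.05
eef_pos: [526.6, 76.7, 77.5]
ee_rot: [0.124, 0.587, 0.783, 0.166]
force: [19.9, 6.8, -23.5]
grip_width: 0.11
grip_force: 28.5
```

```bash
python3 - <<'E'
from plan import *
A=cur();rel(A,target(11,-.419,44))
o=A[1];print('lean now',np.arcsin(-(o.as_matrix()[:,2]@[np.cos(r.x[2]),np.sin(r.x[2]),0])))
s=ctrl.sense();print(s['force'],s['wrist_torque'],s['grip_width'])
E
```

```text
d [-3.5  0.4  1.6] rv [-0.003  0.    -0.001]
lean now -0.4164391443404273
[ 19.94273712   6.81422467 -23.49297678] [ 0.62436818 -1.82689611 -0.02934035] 0.10962085920043445
```

Emit:
{"api": "send_rows", "payload": {"targets": [[1,0,0,0.0008,-0.003,0,0],[1,0,0.0003,0.0008,0,0,0],[1,0,0,0,0,0,0],[1,0,0,0,0,0,0],[1,0,0,0,0,0,0],[1,0,0,0,0,0,0],[1,0,0,0,0,0,0],[1,0,0,0,0,0,0],[1,0,0,0,0,0,0],[1,0,0,0,0,0,0]]}}

```text
time_s: 8.3
eef_pos: [527.6, 77.0, 77.6]
ee_rot: [0.125, 0.586, 0.783, 0.167]
force: [5.5, 4.7, -1.9]
grip_width: 0.114
grip_force: 20.6
```

```bash
python3 - <<'E'
from plan import *
A=cur();rel(A,target(11,-.419,44))
s=ctrl.sense();print('tool force',A[1].inv().apply(s['force']),s['wrist_torque'],s['grip_width'],s['grip_force'])
E
```

```text
d [-3.5 -0.6  1.3] rv [ 0.002  0.    -0.   ]
tool force [2.94293122 5.22163795 4.37804715] [ 0.64745941 -0.8236687   0.04859697] 0.11372487833877346 20.604849457740784
```

Forces are small now. I'll release, back off along the tab, and look.

Emit:
{"api": "send_rows", "payload": {"targets": [[0.6,0,0,0,0,0,0],[0.2,0,0,0,0,0,0],[-0.4,0,0,0,0,0,0],[-1,0,0,0,0,0,0],[-1,0,0,-0.005,0,0,0],[-1,0,0,-0.02,0,0,0],[-1,0,0,-0.025,0,0,0],[-1,0,0,-0.025,0,0,0],[-1,0,0,-0.015,0,0,0],[-1,0,0,0,0,0,0]]}}

```text
time_s: 9.55
eef_pos: [491.9, 66.3, 160.0]
ee_rot: [0.125, 0.586, 0.783, 0.167]
force: [0.1, 0.7, -1.0]
grip_width: 0.998
grip_force: 0.0
```

```bash
python3 - <<'E'
from plan import *
p=ctrl.capture('wrist');save(p,'w3.png');pickle.dump(p,open('w3.pkl','wb'))
rows(cur(),target(-60,-.3,134),6)
# predicted right/left tab outlines in the fisheye
K=np.array(p['camera_matrix']);R=np.array(p['R']);t=np.array(p['t'])
def fish(X):
    q=R@X+t;th=np.arctan2(np.hypot(q[0],q[1]),q[2]);d=q[:2]/np.hypot(q[0],q[1]);return K[:2,2]+K[0,0]*th*d
for y,l in((11,(-.46,-.419,-.38)),(-60,(-.2,-.3,-.4,-.5))):
    for a in l: print(y,a,[fish(W(r.x,tab(yy,a))).round().tolist() for yy in(y-13,y+13)])
print([fish(W(r.x,c)).round().tolist() for c in((62,82,8),(62,-82,8),(-62,-82,8),(-62,82,8))])
E
```

```text
[-0.0124, 0.0027, 0.0003] [0.0199, 0.0, -0.0]
[-0.0124, 0.0027, 0.0003] [0.0199, 0.0, -0.0]
[-0.0124, 0.0027, 0.0002] [0.0199, 0.0, -0.0]
[-0.0124, 0.0027, 0.0002] [0.0199, 0.0, -0.0]
[-0.0124, 0.0027, 0.0001] [0.0199, 0.0, -0.0]
[-0.0124, 0.0027, 0.0001] [0.0199, 0.0, -0.0]
11 -0.46 [[265.0, 252.0], [265.0, 216.0]]
11 -0.419 [[270.0, 252.0], [270.0, 216.0]]
11 -0.38 [[274.0, 252.0], [274.0, 216.0]]
-60 -0.2 [[290.0, 332.0], [291.0, 305.0]]
-60 -0.3 [[281.0, 333.0], [282.0, 306.0]]
-60 -0.4 [[272.0, 334.0], [272.0, 307.0]]
-60 -0.5 [[262.0, 333.0], [262.0, 307.0]]
[[315.0, 123.0], [310.0, 271.0], [203.0, 293.0], [191.0, 126.0]]
```

View pics/w3.png

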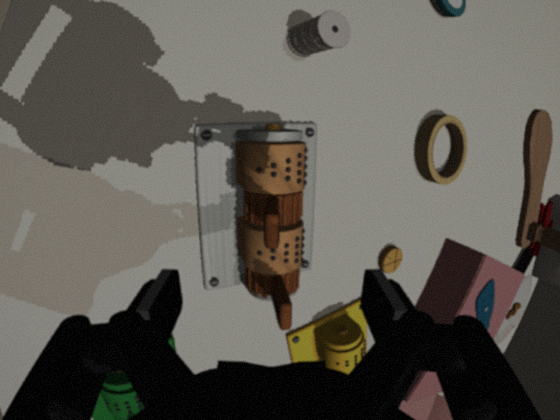

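The left tab is at (271,230), matching the -0.419 prediction, and the spool still stands. The right tab end is at (285,315), which gives a lean of about -0.27.

Emit:
{"api": "send_rows", "payload": {"targets": [[-1,-0.0124,0.0034,0.0003,0.0254,0,0],[-1,-0.0124,0.0034,0.0003,0.0254,0,0],[-1,-0.0124,0.0034,0.0003,0.0254,0,0],[-1,-0.0124,0.0034,0.0002,0.0254,0,0],[-1,-0.0124,0.0034,0.0002,0.0254,0,0],[-1,-0.0124,0.0034,0.0002,0.0254,0,0],[-1,0,0,0,0,0,0],[-1,0,0,0,0,0,0],[-1,0,0,0,0,0,0],[-1,0,0,0,0,0,0]]}}

```text
time_s: 10.85
eef_pos: [531.4, 0.9, 165.0]
ee_rot: [0.08, 0.594, 0.794, 0.107]
force: [0.3, 0.3, 0.0]
grip_width: 1.002
grip_force: 0.0
```

```bash
python3 - <<'E'
from plan import *
rel(cur(),target(-60,-.267,45))
p=ctrl.capture('wrist');save(p,'w4.png')
E
```

```text
d [-0.4  0.4 88.9] rv [-0. -0.  0.]
```

View pics/w4.png

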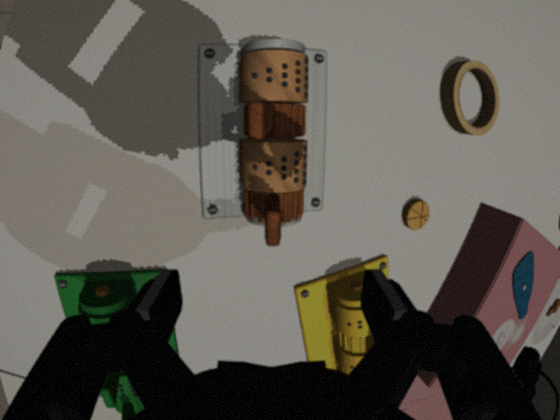

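The right tab stands edge-on at (273,225), centred between the fingers. Descend and close.

Emit:
{"api": "send_rows", "payload": {"targets": [[-1,0,0,0.012,0,0,0],[-1,0,0,0.02,0,0,0],[-1,0,0,0.02,0,0,0],[-1,0,0,0.018,0,0,0],[-1,0,0,0.012,0,0,0],[-1,0,0,0.007,0,0,0],[-1,0,0,0,0,0,0],[-0.2,0,0,0,0,0,0],[0.2,0,0,0,0,0,0],[0.4,0,0,0,0,0,0]]}}

```text
time_s: 12.15
eef_pos: [554.1, 7.2, 79.4]
ee_rot: [0.08, 0.594, 0.793, 0.107]
force: [-0.2, 1.0, 0.3]
grip_width: 0.376
grip_force: 0.0
```

Emit:
{"api": "send_rows", "payload": {"targets": [[0.6,0,0,0,0,0,0],[0.7,0,0,0,0,0,0],[0.8,0,0,0,0,0,0],[0.9,0,0,0,0,0,0],[1,0,0,0,0,0,0],[1,0,0,0,0,0,0],[1,0,0,0,0,0,0],[1,0,0,0,0,0,0],[1,0,0,0,0,0,0],[1,0,0,0,0,0,0]]}}

```text
time_s: 13.4
eef_pos: [554.8, 7.4, 79.5]
ee_rot: [0.08, 0.594, 0.793, 0.107]
force: [4.8, 2.7, -1.6]
grip_width: 0.114
grip_force: 19.4
```

```bash
python3 - <<'E'
from plan import *
A=cur();rel(A,target(-60,-.267,45))
s=ctrl.sense();print('tool force',A[1].inv().apply(s['force']),s['grip_width'],s['grip_force'])
E
```

```text
d [-0.1 -0.4 -0. ] rv [ 0.002  0.    -0.   ]
tool force [1.2240716  4.74531266 2.97758956] 0.11396232701834702 19.393695294857025
```

Emit:
{"api": "send_rows", "payload": {"targets": [[1,0,0.0031,0.0001,0.0688,0,0],[1,0,0.0031,0.0001,0.0688,0,0],[1,0,0.0031,0.0001,0.0688,0,0],[1,0,0.0031,0.0001,0.0688,0,0],[1,0,0.0031,0.0001,0.0688,0,0],[1,0,0.0031,0.0001,0.0688,0,0],[1,0,0.0031,0.0001,0.0688,0,0],[1,0,0.0031,0.0001,0.0688,0,0],[1,0,0.0031,0.0001,0.0688,0,0],[1,0,0.0031,0.0001,0.0688,0,0]]}}

```text
time_s: 14.65
eef_pos: [584.3, 16.0, 77.7]
ee_rot: [-0.125, 0.586, 0.783, -0.167]
force: [5.1, 1.0, 3.2]
grip_width: 0.115
grip_force: 19.6
```

Emit:
{"api": "send_rows", "payload": {"targets": [[1,0,0,0,0,0,0],[1,0,0,0,0,0,0],[1,0,0,0,0,0,0],[1,0,0,0,0,0,0],[1,0,0,0,0,0,0],[1,0,0,0,0,0,0],[1,0,0,0,0,0,0],[1,0,0,0,0,0,0],[1,0,0,0,0,0,0],[1,0,0,0,0,0,0]]}}

```text
time_s: 15.9
eef_pos: [584.5, 16.0, 77.6]
ee_rot: [-0.124, 0.586, 0.783, -0.166]
force: [7.3, 2.2, 3.2]
grip_width: 0.113
grip_force: 19.8
```

```bash
python3 - <<'E'
from plan import *
A=cur();rel(A,target(-60,.419,45))
s=ctrl.sense();print('tool force',A[1].inv().apply(s['force']),s['wrist_torque'],s['grip_width'],s['grip_force'])
E
```

```text
d [ 0.  -0.9  0.9] rv [ 0.002  0.001 -0.   ]
tool force [ 0.06659843  5.6774585  -5.96663679] [ 0.41121618 -1.08508314 -0.15964608] 0.1132312971795049 19.761709570884705
```

Good. Release, retreat, and verify.

Emit:
{"api": "send_rows", "payload": {"targets": [[0.6,0,0,0,0,0,0],[0.2,0,0,0,0,0,0],[-0.4,0,0,0,0,0,0],[-1,0,0,0,0,0,0],[-1,0,0,-0.005,0,0,0],[-1,0,0,-0.02,0,0,0],[-1,0,0,-0.03,0,0,0],[-1,0,0,-0.03,0,0,0],[-1,0,0,-0.015,0,0,0],[-1,0,0,0,0,0,0]]}}

```text
time_s: 17.15
eef_pos: [622.9, 27.4, 168.9]
ee_rot: [-0.124, 0.586, 0.783, -0.167]
force: [0.3, 0.1, 0.9]
grip_width: 0.998
grip_force: 0.0
```

```bash
python3 - <<'E'
from plan import *
p=ctrl.capture('wrist');b=ctrl.capture('scene')
K=np.array(p['camera_matrix']);R=np.array(p['R']);t=np.array(p['t'])
def fish(X):
    q=R@X+t;th=np.arctan2(np.hypot(q[0],q[1]),q[2]);d=q[:2]/np.hypot(q[0],q[1]);return K[:2,2]+K[0,0]*th*d
im=cv2.resize(cv2.cvtColor(p['img'],cv2.COLOR_RGB2BGR)[90:350,180:380],None,fx=2,fy=2,interpolation=2)
for y,a in((11,-.419),(-60,.419)):
    for yy in(y-13,y+13):
        for e in(-5,5):
            u=(fish(W(r.x,(74*np.sin(a)+e*np.cos(a),yy,36+74*np.cos(a)-e*np.sin(a))))-[180,90])*2
            cv2.circle(im,tuple(int(k) for k in u.round()),2,(0,255,0),-1)
c=cv2.resize(cv2.cvtColor(b['img'],cv2.COLOR_RGB2BGR)[170:274,200:320],None,fx=3.3,fy=5,interpolation=2)
cv2.imwrite('pics/end.png',np.hstack([im,c[:520]]));print(im.shape,c.shape)
E
```

```text
(520, 400, 3) (520, 396, 3)
```

View pics/end.png

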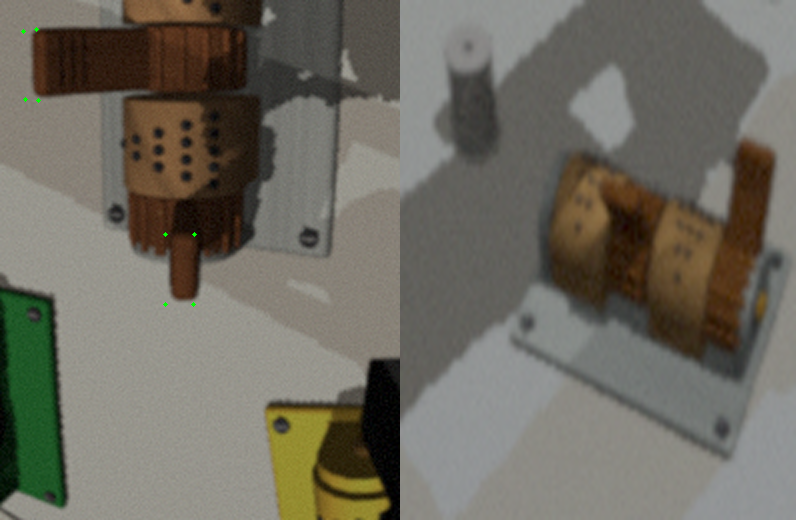

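The tab ends sit within about 2–3 image pixels of the predicted outlines for both targets. The spool is standing, and the arm is clear.

```bash
python3 -c "
from rig import ctrl
print(ctrl.finish_job())"
```

```text
the job is handed in; nothing more can be done
None
```

I set the counter to 24 (left tab at the two-stud mark, right tab at the four-stud mark) and handed it in at about 17 s; the spool is still standing and the arm is clear, but no verdict came back.

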